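# Start the bench fume extractor and hold its boost bar

## Robot

A 6-joint arm with a two-finger parallel gripper is mounted at the origin on the work surface. World frame = base frame: x ahead of the robot, y to its left, z up, the work surface at z = 0. Lengths are in m, angles in rad, forces in N, time in s.
With the tool pointing down it reaches from about 0.35 to 0.875 m from the base axis. Payload 4.2 kg.
Tool frame: the origin (TCP) lies between the finger pads; the fingertips stand 19 mm ahead of it and the grasp point (between the pads) is the TCP; z points along the fingers, y is the direction in which the jaws open and shut (so a half turn about z gives the same grasp; the last joint's range is limited). The gripper opens to 87 mm and grips with 3 to 60 N. Pads are 19 mm wide; open, the fingers measure 117 mm over their backs; the gripper's body (75 mm by 190 mm) begins 51 mm behind the grasp point.
Start: joints at [0.259, 0.385, 0.008, 0, -1.194, -0.259], TCP at [0.625, 0, 0.242] pointing down, gripper open.
Joint ranges: [-3.14, 3.14], [-1.21, 2.06], [-1.07, 1.41], [-3.16, 2.05], [-2.99, -0.16], [-3.1, 3.1]. Speed limits (rad/s): [2.79, 2.79, 3.14, 3.14, 3.14, 3.14].

## Interface

Orientations are given as [roll, pitch, yaw] about the fixed x, y, z axes, in that order (R = Rz(yaw) Ry(pitch) Rx(roll)).
In Python, from rig import ctrl gives the robot as it stands.
- The arm moves only by the tool jog_arm, never from a script. Its argument "rows" is a list of rows, each an object of numbers: "dx", "dy", "dz": the shift along the world's x, y, z in m; "roll": the turn about the world's z in degrees. A call has exactly 10 rows; each row is the pose to reach, as a shift and turn from the pose commanded when the call began; what a row does not reach only later rows make up. A row lasts 1/12 s, in which the tool goes at most 41.7 mm and 7.16 degrees, less where a joint would pass 70% of its speed; a pose out of reach is approached as far as the arm can. A call with a gripper value outside its range is refused whole. "gripper" is the opening, from -1 (shut) to 1 (fully open), set as the call begins (left out, the last holds). The fingers move at their own pace and stop on an object; "grip_force" is the grip in N (left out, the last holds). Time passes only in rows, so rows that repeat a pose let the fingers close, or fill a call up. It gives the time, the measured TCP pose, the force and the opening at its end, in the units of the state.
- ctrl.state(): the state, without advancing time (a new reading comes with each control period).
- ctrl.grab_frame(name): name is "scene" or "side" or "wrist"; returns (picture, depth): 384x512x3 uint8, blue, green, red; 384x512 float32, m along the optical axis (not along the pixel's ray), 0 where there is no reading.
- ctrl.calibration(name): a dict with "fx", "fy", "cx", "cy" (pixels), "R" (3x3) and "t" (3): a world point X has camera coordinates R X + t. Camera axes: x right, y down, z forward; pixel columns grow to the right and rows downward; lengths in m; the calibration is good to about 2 mm. A picture is of the moment at which its call begins: read the wrist's pose just before it. calibration takes no time and is no camera call; for the wrist camera it gives the pose at the moment of the call.
- ctrl.hand_in(): hands the job in, once; it reports no verdict.
Trained networks look in the newest picture that a camera, given by its name, has taken for a name from the list of things; names that differ only in an ending like _2 or _b are one class to them, and where a whole thing is asked for, a point or a joint stands for the part that bears it (a point fixed in the world has none). Each returns a list of dicts, best first, with "conf" (0 to 1); they miss things now and then, are a little off and sometimes report something else, mostly with a low value. They report only what shows in the picture. A call takes as long as a camera call. They do not tell look-alikes from the thing itself.
- ctrl.boxes_of(query, camera): "xy" ([column, row] as shares, 0 to 1, of the picture: columns of its width, rows of its height, amid what is visible of it).
The state is a dict: "clock": time; "q": joint angles; "dq": joint speeds; "effort": joint torques, N m; "eef_pos": TCP position; "ee_rot": TCP orientation; "ft_force": force on the tool from outside, world axes, zero at the start; "ft_torque": the same for the moment, N m; "grip_width": opening from 0.0 (shut) to 1.0 (fully open).
Only numpy, scipy, OpenCV 4.12 (cv2) and the standard library are available. Lean on these libraries where they do the work, as an engineer would, in place of code of your own. Each camera call takes 0.05 s, during which the arm holds its last target. There are 200 camera calls.

## Task

Start up the fume extraction on the stove repair bench: press the raised end of the paddle rocker fully down to switch the power on, then press the large round button fully down to start the fan, then press the long bar fully down with the fingers for boost and keep it held: the program finishes while still holding the bar down. Do everything by pressing; do not pick up, shove or tip the switch boxes. Leave the small round stop button and the other things on the bench alone.

Things in the scene. Friction and masses are not known exactly. Their poses are not given: they have to be found in the camera images.
- rocker_pod: Loose cast aluminium switch box on rubber feet, 110 (own x) x 70 (own y) x 40 mm tall, about 0.8 kg, standing on the bench; all four boxes are alike and told apart by what is on top. Origin: centre of its underside; z up, x its long axis, turned at most about 25 degrees from straight ahead of the robot. This one carries the paddle rocker.
- rocker (a joint): Angle of the black rocker plate, 90 (box x) x 34 x 10 mm, tipping about the box's y axis, 56 mm above the bench over the box's centre. About 0 (to 0.05) = off, its +x end (away from the robot) up; 0.44 = fully on, that end down; on counts above 0.36. Stays where left; takes about 4 N at 32 mm from the axis. Two steel cheeks, up to 60 mm high, flank its middle 16 mm.
- rocker_end (a point): Point on the top face of the rocker's raised end, 32 mm from its axis, middle of its width, where it is pressed; it moves with the rocker, from about 68 mm to 54 mm above the bench.
- start_pod: Loose cast aluminium switch box on rubber feet, 110 (own x) x 70 (own y) x 40 mm tall, about 0.8 kg, standing on the bench; all four boxes are alike and told apart by what is on top. Origin: centre of its underside; z up, x its long axis, turned at most about 25 degrees from straight ahead of the robot. This one carries the large round button.
- start (a joint): How far the large round button is down, in m. Black, 42 mm diameter; its top stands 54 mm above the bench (14 mm above its box) when up. 0 to 0.001 at the start; 0.008 = fully down at its stop. It stays down when pressed (no spring back); moves at about 4 N. Counts as pressed above 0.006.
- start_top (a point): Centre of the large round button's top face (moves with it).
- bar_pod: Loose cast aluminium switch box on rubber feet, 110 (own x) x 70 (own y) x 40 mm tall, about 0.8 kg, standing on the bench; all four boxes are alike and told apart by what is on top. Origin: centre of its underside; z up, x its long axis, turned at most about 25 degrees from straight ahead of the robot. This one carries the long bar.
- bar (a joint): How far the long bar is down, in m. Black, 90 (box x) x 26 mm; its top stands 54 mm above the bench (14 mm above its box) when up. 0 = up, 0.008 = fully down at its stop. Springs back: 2 N to start moving, 4.5 N fully down. Counts as down above 0.006.
- bar_top (a point): Centre of the long bar's top face (moves with it).
- stop_pod: Loose cast aluminium switch box on rubber feet, 110 (own x) x 70 (own y) x 40 mm tall, about 0.8 kg, standing on the bench; all four boxes are alike and told apart by what is on top. Origin: centre of its underside; z up, x its long axis, turned at most about 25 degrees from straight ahead of the robot. This one carries the small round button, to be left alone.
- stop (a joint): How far the small round stop button is down, in m (0 up, 0.008 down, springs back). Black, 20 mm diameter, top 54 mm above the bench.
- stop_top (a point): Centre of the small round button's top face.
- tin: Yellow-banded steel tin, upright, 66 mm diameter, 75 mm tall; loose, a bystander to be left alone. Origin: centre of its underside.
- jar: Glass jar with steel cap, upright, 60 mm diameter, 80 mm tall; loose, a bystander to be left alone. Origin: centre of its underside.
- burner: Brass burner head, upright, 52 mm diameter, 56 mm tall; loose, a bystander to be left alone. Origin: centre of its underside.
- collar: Flat brass collar ring, 50 mm outer diameter, 18 mm tall; loose, a bystander to be left alone. Origin: centre of its underside.
- wrench: Steel wrench lying flat, about 150 mm long; loose, a bystander to be left alone. Origin near the middle of its length.
- driver: Screwdriver lying flat, about 170 mm long; loose, a bystander to be left alone. Origin near the middle of its length.
- fuel: Red and blue fuel bottle, upright, 66 mm diameter, 150 mm tall; loose, a bystander to be left alone. Origin: centre of its underside.
Mind the look-alikes: they are no part of the job. What is shaped like the bar_pod but green is not meant.

How it is judged:
By the outcome, as a careful person would: the job done as asked, in the order asked, and still so for the second after the job is handed in, while the arm keeps its last pose, push and grip.
It also fails if it takes over 43 s, if anything falls off the work surface, if the arm or the gripper's body presses on something with over 40 N, if the wrist force passes 120 N, or if a joint passes its speed limit or range.

## Working session

There is one attempt and no reset: what is moved stays moved. The work goes in short steps, Python scripts to look and compute and a tool call to move; the robot and the scene stay as the last step left them, time stands still between calls to the robot, and variables do not carry over. Pictures are saved under pics/ and viewed, on a budget of 10 in all, crops included, one or two more only if the job needs it, and the job is handed in when it is done.

Besides the shell and the picture viewer there is one more tool, called after ">>>" in YAML: its name, and indented under it one key for each argument. jog_arm: Moves the arm, as the interface text tells. Its arguments: {"type":"object","properties":{"rows":{"type":"array","items":{"type":"object","properties":{"dx":{"type":"number"},"dy":{"type":"number"},"dz":{"type":"number"},"roll":{"type":"number"}}}},"gripper":{"type":"number"},"grip_force":{"type":"number"}},"required":["rows"]}

```bash
mkdir -p pics
cat > h.py <<'E'
from rig import ctrl
import cv2, numpy as np
def px2w(cam,u,v,depth=None,z=None,c=None):
    c=c or ctrl.calibration(cam); R=np.array(c["R"]);t=np.array(c["t"])
    r=np.array([(u-c["cx"])/c["fx"],(v-c["cy"])/c["fy"],1.]); o=-R.T@t; d=R.T@r
    s=depth if depth is not None else (z-o[2])/d[2]
    return o+s*d
E
python3 - <<'E'
from h import *
ims=[]
for n in ["scene","side"]:
    p,d=ctrl.grab_frame(n); cv2.imwrite(f"pics/{n}0.png",p); np.save(f"{n}0.npy",d)
    for q in ["rocker_pod","start_pod","bar_pod","stop_pod","rocker_end","start_top","bar_top","stop_top"]:
        for b in ctrl.boxes_of(q,n)[:3]:
            u,v=b["xy"][0]*512,b["xy"][1]*384
            dd=d[int(v),int(u)]
            print(n,q,round(b["conf"],2),int(u),int(v),px2w(n,u,v,depth=dd).round(3))
print(ctrl.state()["clock"])
E
```

```text
scene start_pod 0.7 361 220 [0.565 0.253 0.039]
scene start_pod 0.64 364 213 [0.546 0.257 0.05 ]
scene start_pod 0.54 180 213 [ 0.697 -0.276  0.072]
scene bar_pod 0.97 233 142 [ 0.332 -0.227  0.037]
scene bar_pod 0.79 163 159 [ 0.483 -0.432  0.046]
scene bar_pod 0.5 355 282 [0.763 0.255 0.023]
scene stop_pod 0.84 255 195 [ 0.551 -0.085  0.038]
scene stop_pod 0.38 204 169 [ 0.493 -0.277  0.05 ]
scene rocker_end 0.6 307 193 [0.518 0.077 0.059]
scene start_top 0.7 364 214 [0.547 0.259 0.047]
scene bar_top 0.69 231 135 [ 0.314 -0.236  0.049]
scene bar_top 0.59 203 166 [ 0.472 -0.289  0.039]
scene bar_top 0.55 162 155 [ 0.469 -0.441  0.049]
side rocker_pod 0.93 242 168 [0.524 0.054 0.042]
side start_pod 0.65 246 126 [0.546 0.243 0.042]
side start_pod 0.53 205 125 [0.411 0.254 0.048]
side bar_pod 0.61 169 261 [ 0.328 -0.256  0.051]
side bar_pod 0.6 228 335 [ 0.464 -0.448  0.053]
side stop_pod 0.86 247 208 [ 0.526 -0.097  0.04 ]
side stop_pod 0.61 246 120 [0.548 0.268 0.048]
side stop_pod 0.19 201 220 [ 0.398 -0.1   -0.001]
side rocker_end 0.71 283 162 [0.644 0.049 0.063]
side rocker_end 0.67 241 160 [0.52  0.067 0.062]
side start_top 0.56 243 119 [0.539 0.267 0.052]
side bar_top 0.87 236 264 [ 0.489 -0.278  0.054]
side bar_top 0.81 225 333 [ 0.457 -0.442  0.052]
side bar_top 0.69 167 254 [ 0.323 -0.238  0.053]
side stop_top 0.5 248 205 [ 0.529 -0.1    0.054]
0.9
```

```bash
python3 -c "
import cv2
a=cv2.imread('pics/scene0.png')
cv2.imwrite('pics/sc.png',cv2.resize(a[110:310,120:440],(800,500),interpolation=3))
b=cv2.imread('pics/side0.png')
cv2.imwrite('pics/si.png',cv2.resize(b[84:384,130:390],(520,600),interpolation=3))"
```

```text
(no output)
```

View pics/sc.png

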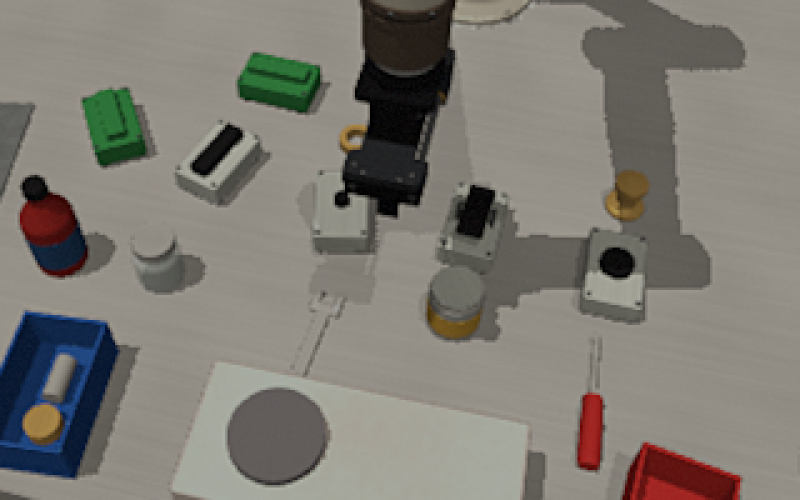

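View pics/si.png

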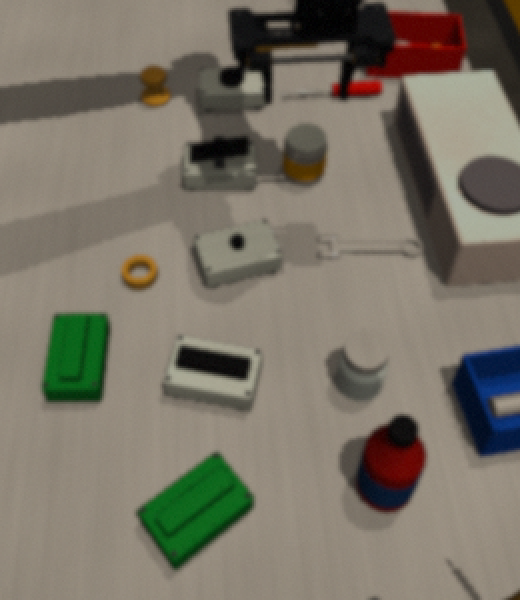

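The rocker is at scene crop (475,215), the large button at (617,262) and the grey bar box at (217,150). The green boxes at (115,125) and (280,80) are look-alikes. The small stop button is at (342,200).

Run:
```python
from h import *
s=ctrl.state(); print(s["ee_rot"],s["grip_width"])
c=ctrl.calibration("wrist"); print(np.round(c["R"],2).tolist(), (-np.array(c["R"]).T@np.array(c["t"])).round(3), c["fx"])
# rough pod geometry by depth in both views: points with 0.036<z<0.044 near each pod -> minAreaRect
for n in ["scene","side"]:
    d=np.load(f"{n}0.npy"); v,u=np.nonzero(d>0)
    c=ctrl.calibration(n);R=np.array(c["R"]);t=np.array(c["t"])
    P=(np.stack([(u-c["cx"])/c["fx"],(v-c["cy"])/c["fy"],np.ones(len(u))])*d[v,u]).T
    W=(P-t)@R
    for nm,x,y in [("rocker",.525,.062),("start",.547,.255),("bar",.482,-.28)]:
        m=(np.hypot(W[:,0]-x,W[:,1]-y)<.085)&(W[:,2]>.030)&(W[:,2]<.085)
        (cx,cy),wh,a=cv2.minAreaRect(W[m,:2].astype(np.float32)); 
        h=(np.hypot(W[:,0]-x,W[:,1]-y)<.07)&(W[:,2]>.048)&(W[:,2]<.08)
        r2=cv2.minAreaRect(W[h,:2].astype(np.float32))
        print(n,nm,m.sum(),np.round([cx,cy,*wh,a],3),h.sum(),np.round([*r2[0],*r2[1],r2[2]],3))
```

```text
[-3.14158779e+00 -1.05421162e-05 -1.57082435e+00] 0.9970926869626243
[[-1.0, -0.0, 0.0], [-0.0, 0.96, 0.28], [-0.0, 0.28, -0.96]] [ 0.625 -0.076  0.383] 315.47404926605714
scene rocker 624 [5.1700e-01 8.3000e-02 7.0000e-02 1.1200e-01 8.6844e+01] 247 [0.518 0.083 0.092 0.048 8.232]
scene start 696 [5.4700e-01 2.6300e-01 7.0000e-02 1.1100e-01 8.9808e+01] 118 [ 0.547  0.264  0.04   0.038 19.539]
scene bar 529 [ 4.9200e-01 -2.7500e-01  7.3000e-02  1.1000e-01  7.3592e+01] 149 [ 4.9100e-01 -2.7400e-01  2.7000e-02  8.9000e-02  7.3708e+01]
side rocker 695 [5.1600e-01 8.1000e-02 7.2000e-02 1.0900e-01 8.8282e+01] 307 [5.1500e-01 8.2000e-02 5.0000e-02 8.8000e-02 8.5562e+01]
side start 449 [5.4500e-01 2.6300e-01 7.4000e-02 1.0400e-01 8.8967e+01] 81 [ 0.545  0.262  0.037  0.04  21.194]
side bar 1188 [ 4.8900e-01 -2.7500e-01  7.2000e-02  1.1100e-01  7.4094e+01] 376 [ 4.9000e-01 -2.7400e-01  2.8000e-02  9.0000e-02  7.3486e+01]
```

Two views agree to about 2 mm. The rocker pod is at (0.516, 0.082), yaw -3°. The start button is at (0.546, 0.263). The bar is at (0.490, -0.2745), yaw -16.4°. The jaw line lies along x, so the closed fingers measure 30 mm (x) by 19 mm. Next I move above the rocker end with the fingers shut.

>>> jog_arm:
  gripper: -1
  grip_force: 20
  rows:
    - {"dx": -0.015,"dy": 0.016,"dz": -0.02}
    - {"dx": -0.03,"dy": 0.032,"dz": -0.04}
    - {"dx": -0.045,"dy": 0.048,"dz": -0.06}
    - {"dx": -0.06,"dy": 0.064,"dz": -0.08}
    - {"dx": -0.073,"dy": 0.08,"dz": -0.1}
    - {"dx": -0.073,"dy": 0.08,"dz": -0.117}
    - {"dx": -0.073,"dy": 0.08,"dz": -0.117}
    - {"dx": -0.073,"dy": 0.08,"dz": -0.117}
    - {"dx": -0.073,"dy": 0.08,"dz": -0.117}
    - {"dx": -0.073,"dy": 0.08,"dz": -0.117}

```text
validation failed for argument at $.ro...
```

```bash
cat > look.py <<'E'
from h import *
import sys
a,_=ctrl.grab_frame("wrist"); b,_=ctrl.grab_frame("side")
x,y=int(sys.argv[2]),int(sys.argv[3])
b=cv2.resize(b[y:y+120,x:x+120],(384,384),interpolation=3)
cv2.imwrite(f"pics/{sys.argv[1]}.png",cv2.resize(np.hstack([a[:, 64:448],b]),(800,400)))
s=ctrl.state(); print(s["clock"],s["eef_pos"],s["ft_force"],s["grip_width"])
E
python3 look.py r1 190 100
```

```text
1.0 [6.24974151e-01 1.31500334e-05 2.41577206e-01] [-0.14402382  0.13290167 -0.24892187] 0.9955015464794041
```

View pics/r1.png

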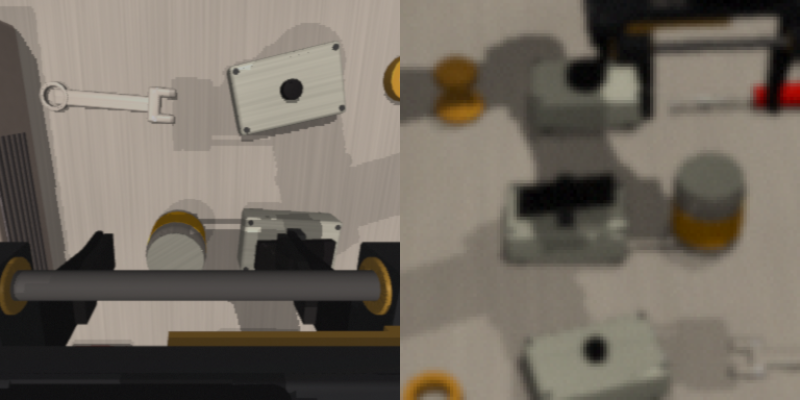

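The move was refused, probably because the rows lacked "roll". The side view shows the rocker at (565,195) with its right (+x) end raised, and the tin at (708,200).

>>> jog_arm:
  gripper: -1
  grip_force: 20
  rows:
    - {"dx": -0.015,"dy": 0.016,"dz": -0.02,"roll": 0}
    - {"dx": -0.03,"dy": 0.032,"dz": -0.04,"roll": 0}
    - {"dx": -0.045,"dy": 0.048,"dz": -0.06,"roll": 0}
    - {"dx": -0.06,"dy": 0.064,"dz": -0.08,"roll": 0}
    - {"dx": -0.073,"dy": 0.08,"dz": -0.1,"roll": 0}
    - {"dx": -0.073,"dy": 0.08,"dz": -0.117,"roll": 0}
    - {"dx": -0.073,"dy": 0.08,"dz": -0.117,"roll": 0}
    - {"dx": -0.073,"dy": 0.08,"dz": -0.117,"roll": 0}
    - {"dx": -0.073,"dy": 0.08,"dz": -0.117,"roll": 0}
    - {"dx": -0.073,"dy": 0.08,"dz": -0.117,"roll": 0}

```text
clock: 1.83
eef_pos: [0.5533, 0.08, 0.126]
ee_rot: [-3.139, 0.001, -1.571]
ft_force: [1.4, 0.4, 0.6]
grip_width: 0.324
```

>>> jog_arm:
  rows:
    - {"dx": 0,"dy": 0,"dz": 0,"roll": 0}
    - {"dx": 0,"dy": 0,"dz": 0,"roll": 0}
    - {"dx": 0,"dy": 0,"dz": 0,"roll": 0}
    - {"dx": 0,"dy": 0,"dz": 0,"roll": 0}
    - {"dx": 0,"dy": 0,"dz": 0,"roll": 0}
    - {"dx": 0,"dy": 0,"dz": 0,"roll": 0}
    - {"dx": 0,"dy": 0,"dz": 0,"roll": 0}
    - {"dx": 0,"dy": 0,"dz": -0.005,"roll": 0}
    - {"dx": 0,"dy": 0,"dz": -0.01,"roll": 0}
    - {"dx": 0,"dy": 0,"dz": -0.015,"roll": 0}

```text
clock: 2.67
eef_pos: [0.5518, 0.08, 0.1089]
ee_rot: [3.141, -0.0, -1.571]
ft_force: [0.3, 0.0, -1.0]
grip_width: 0.007
```

```bash
python3 look.py r2 190 90
```

```text
2.7667 [0.55112433 0.07972979 0.10812046] [-0.48025789  0.40501374 -0.73863828] 0.004196233646367435
```

View pics/r2.png

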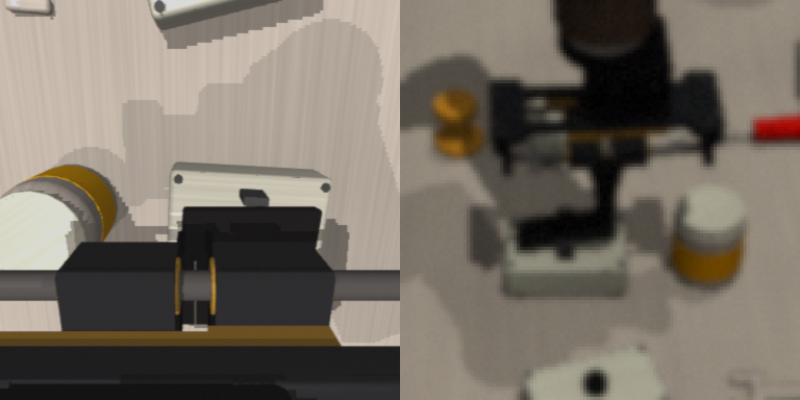

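The closed fingers stand over the raised (right) end at (605,195), clear of the tin at (708,235). I press down from here.

>>> jog_arm:
  rows:
    - {"dx": 0,"dy": 0,"dz": -0.01,"roll": 0}
    - {"dx": 0,"dy": 0,"dz": -0.016,"roll": 0}
    - {"dx": 0,"dy": 0,"dz": -0.02,"roll": 0}
    - {"dx": 0,"dy": 0,"dz": -0.023,"roll": 0}
    - {"dx": 0,"dy": 0,"dz": -0.026,"roll": 0}
    - {"dx": 0,"dy": 0,"dz": -0.029,"roll": 0}
    - {"dx": 0,"dy": 0,"dz": -0.031,"roll": 0}
    - {"dx": 0,"dy": 0,"dz": -0.033,"roll": 0}
    - {"dx": 0,"dy": 0,"dz": -0.034,"roll": 0}
    - {"dx": 0,"dy": 0,"dz": -0.034,"roll": 0}

```text
clock: 3.6
eef_pos: [0.553, 0.0802, 0.076]
ee_rot: [-3.139, 0.001, -1.571]
ft_force: [2.8, -1.8, 3.7]
grip_width: 0.008
```

>>> jog_arm:
  rows:
    - {"dx": 0,"dy": 0,"dz": -0.001,"roll": 0}
    - {"dx": 0,"dy": 0,"dz": -0.001,"roll": 0}
    - {"dx": 0,"dy": 0,"dz": -0.002,"roll": 0}
    - {"dx": 0,"dy": 0,"dz": -0.002,"roll": 0}
    - {"dx": 0,"dy": 0,"dz": -0.003,"roll": 0}
    - {"dx": 0,"dy": 0,"dz": -0.003,"roll": 0}
    - {"dx": 0,"dy": 0,"dz": -0.003,"roll": 0}
    - {"dx": 0,"dy": 0,"dz": -0.003,"roll": 0}
    - {"dx": 0,"dy": 0,"dz": -0.003,"roll": 0}
    - {"dx": 0,"dy": 0,"dz": -0.003,"roll": 0}

```text
clock: 4.43
eef_pos: [0.5527, 0.0803, 0.0734]
ee_rot: [-3.14, 0.0, -1.57]
ft_force: [3.2, -2.3, 7.9]
grip_width: 0.004
```

>>> jog_arm:
  rows:
    - {"dx": 0,"dy": 0,"dz": -0.001,"roll": 0}
    - {"dx": 0,"dy": 0,"dz": -0.001,"roll": 0}
    - {"dx": 0,"dy": 0,"dz": -0.002,"roll": 0}
    - {"dx": 0,"dy": 0,"dz": -0.002,"roll": 0}
    - {"dx": 0,"dy": 0,"dz": -0.003,"roll": 0}
    - {"dx": 0,"dy": 0,"dz": -0.003,"roll": 0}
    - {"dx": 0,"dy": 0,"dz": -0.003,"roll": 0}
    - {"dx": 0,"dy": 0,"dz": -0.003,"roll": 0}
    - {"dx": 0,"dy": 0,"dz": -0.003,"roll": 0}
    - {"dx": 0,"dy": 0,"dz": -0.003,"roll": 0}

```text
clock: 5.27
eef_pos: [0.5528, 0.0803, 0.0728]
ee_rot: [-3.139, 0.0, -1.569]
ft_force: [-1.8, -1.5, 20.1]
grip_width: 0.006
```

The force jumped to 20 N with the height stalled, so the rocker is at its stop. I lift straight up and move over to the start button.

>>> jog_arm:
  rows:
    - {"dx": 0,"dy": 0,"dz": 0.015,"roll": 0}
    - {"dx": 0,"dy": 0,"dz": 0.035,"roll": 0}
    - {"dx": 0,"dy": 0,"dz": 0.045,"roll": 0}
    - {"dx": -0.002,"dy": 0.03,"dz": 0.045,"roll": 0}
    - {"dx": -0.004,"dy": 0.065,"dz": 0.045,"roll": 0}
    - {"dx": -0.005,"dy": 0.1,"dz": 0.045,"roll": 0}
    - {"dx": -0.006,"dy": 0.135,"dz": 0.045,"roll": 0}
    - {"dx": -0.007,"dy": 0.165,"dz": 0.045,"roll": 0}
    - {"dx": -0.007,"dy": 0.183,"dz": 0.045,"roll": 0}
    - {"dx": -0.007,"dy": 0.183,"dz": 0.04,"roll": 0}

```text
clock: 6.1
eef_pos: [0.5445, 0.2664, 0.1091]
ee_rot: [3.142, 0.001, -1.567]
ft_force: [0.3, -0.2, 0.6]
grip_width: 0.007
```

```bash
python3 look.py r3 190 80
```

```text
6.2 [0.54323464 0.26252668 0.10752241] [ 0.54350964 -0.26907628  0.34955611] 0.003094150882092628
```

View pics/r3.png

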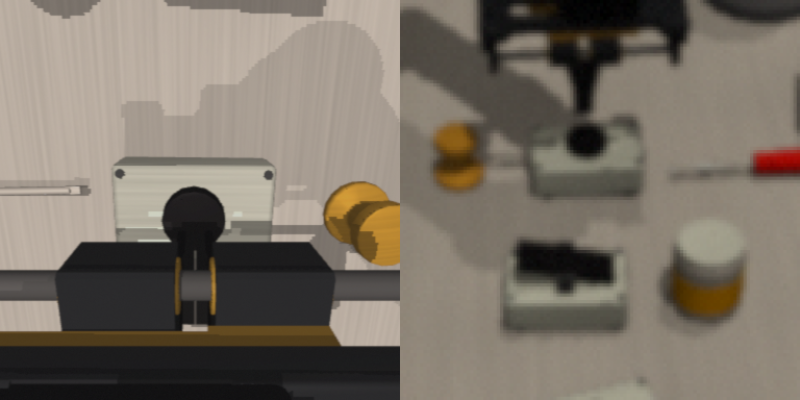

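The rocker at (565,260) now slopes down to the right, so it is on, and its pod hasn't moved. The fingers are above the large button at (585,140).

>>> jog_arm:
  rows:
    - {"dx": 0.002,"dy": 0,"dz": -0.01,"roll": 0}
    - {"dx": 0.002,"dy": 0,"dz": -0.02,"roll": 0}
    - {"dx": 0.002,"dy": 0,"dz": -0.028,"roll": 0}
    - {"dx": 0.002,"dy": 0,"dz": -0.032,"roll": 0}
    - {"dx": 0.002,"dy": 0,"dz": -0.034,"roll": 0}
    - {"dx": 0.002,"dy": 0,"dz": -0.036,"roll": 0}
    - {"dx": 0.002,"dy": 0,"dz": -0.038,"roll": 0}
    - {"dx": 0.002,"dy": 0,"dz": -0.04,"roll": 0}
    - {"dx": 0.002,"dy": 0,"dz": -0.042,"roll": 0}
    - {"dx": 0.002,"dy": 0,"dz": -0.043,"roll": 0}

```text
clock: 7.03
eef_pos: [0.5471, 0.2627, 0.0669]
ee_rot: [-3.141, -0.0, -1.571]
ft_force: [0.2, -2.5, 4.0]
grip_width: 0.002
```

>>> jog_arm:
  rows:
    - {"dx": 0,"dy": 0,"dz": -0.001,"roll": 0}
    - {"dx": 0,"dy": 0,"dz": -0.001,"roll": 0}
    - {"dx": 0,"dy": 0,"dz": -0.002,"roll": 0}
    - {"dx": 0,"dy": 0,"dz": -0.002,"roll": 0}
    - {"dx": 0,"dy": 0,"dz": -0.002,"roll": 0}
    - {"dx": 0,"dy": 0,"dz": -0.002,"roll": 0}
    - {"dx": 0,"dy": 0,"dz": -0.002,"roll": 0}
    - {"dx": 0,"dy": 0,"dz": -0.002,"roll": 0}
    - {"dx": 0,"dy": 0,"dz": -0.002,"roll": 0}
    - {"dx": 0,"dy": 0,"dz": -0.002,"roll": 0}

```text
clock: 7.87
eef_pos: [0.5471, 0.2629, 0.0654]
ee_rot: [-3.141, -0.0, -1.57]
ft_force: [-0.7, -3.5, 8.0]
grip_width: 0.004
```

Not clearly at the stop yet, so I go 3 mm further.

>>> jog_arm:
  rows:
    - {"dx": 0,"dy": 0,"dz": -0.001,"roll": 0}
    - {"dx": 0,"dy": 0,"dz": -0.001,"roll": 0}
    - {"dx": 0,"dy": 0,"dz": -0.002,"roll": 0}
    - {"dx": 0,"dy": 0,"dz": -0.002,"roll": 0}
    - {"dx": 0,"dy": 0,"dz": -0.003,"roll": 0}
    - {"dx": 0,"dy": 0,"dz": -0.003,"roll": 0}
    - {"dx": 0,"dy": 0,"dz": -0.003,"roll": 0}
    - {"dx": 0,"dy": 0,"dz": -0.003,"roll": 0}
    - {"dx": 0,"dy": 0,"dz": -0.003,"roll": 0}
    - {"dx": 0,"dy": 0,"dz": -0.003,"roll": 0}

```text
clock: 8.7
eef_pos: [0.5472, 0.2629, 0.0652]
ee_rot: [-3.14, -0.0, -1.569]
ft_force: [-6.1, -5.4, 20.5]
grip_width: 0.007
```

The button is at its stop: 20 N with the height stalled at 0.065. I lift and travel to the bar, turning -16°.

>>> jog_arm:
  rows:
    - {"dx": 0,"dy": 0,"dz": 0.015,"roll": 0}
    - {"dx": 0,"dy": 0,"dz": 0.04,"roll": 0}
    - {"dx": 0,"dy": 0,"dz": 0.07,"roll": 0}
    - {"dx": 0,"dy": -0.03,"dz": 0.075,"roll": -2}
    - {"dx": -0.005,"dy": -0.065,"dz": 0.075,"roll": -4}
    - {"dx": -0.01,"dy": -0.1,"dz": 0.075,"roll": -6}
    - {"dx": -0.015,"dy": -0.14,"dz": 0.075,"roll": -8}
    - {"dx": -0.02,"dy": -0.18,"dz": 0.075,"roll": -10}
    - {"dx": -0.025,"dy": -0.22,"dz": 0.075,"roll": -12}
    - {"dx": -0.03,"dy": -0.26,"dz": 0.075,"roll": -14}

```text
clock: 9.53
eef_pos: [0.5167, 0.0021, 0.1363]
ee_rot: [-3.141, 0.001, -1.816]
ft_force: [1.0, -0.2, -0.4]
grip_width: 0.006
```

>>> jog_arm:
  rows:
    - {"dx": -0.005,"dy": -0.035,"dz": 0,"roll": -2}
    - {"dx": -0.01,"dy": -0.07,"dz": 0,"roll": -2}
    - {"dx": -0.015,"dy": -0.105,"dz": 0,"roll": -2}
    - {"dx": -0.02,"dy": -0.14,"dz": 0,"roll": -2}
    - {"dx": -0.025,"dy": -0.175,"dz": 0,"roll": -2}
    - {"dx": -0.027,"dy": -0.21,"dz": 0,"roll": -2}
    - {"dx": -0.027,"dy": -0.245,"dz": 0,"roll": -2}
    - {"dx": -0.027,"dy": -0.27,"dz": 0,"roll": -2}
    - {"dx": -0.027,"dy": -0.277,"dz": -0.015,"roll": -2}
    - {"dx": -0.027,"dy": -0.277,"dz": -0.03,"roll": -2}

```text
clock: 10.37
eef_pos: [0.4911, -0.276, 0.1064]
ee_rot: [-3.138, 0.001, -1.853]
ft_force: [-0.2, -0.7, -0.3]
grip_width: 0.006
```

Run:
```python
from h import *
a,_=ctrl.grab_frame("scene"); b,_=ctrl.grab_frame("side")
A=cv2.resize(a[110:260,150:400],(640,384),interpolation=3)
cv2.imwrite("pics/b1.png",np.vstack([A[:300],cv2.resize(b[90:290,100:420],(640,300+100),interpolation=3)[:300]]))
cv2.imwrite("pics/b1s.png",b)
s=ctrl.state(); print(s["clock"],s["eef_pos"],s["ee_rot"],s["ft_force"])
```

```text
10.4667 [ 0.48845631 -0.27367605  0.10369089] [ 3.13674645e+00  1.11385614e-03 -1.85222254e+00] [-1.32676654  0.02790482 -0.48489155]
```

View pics/b1.png

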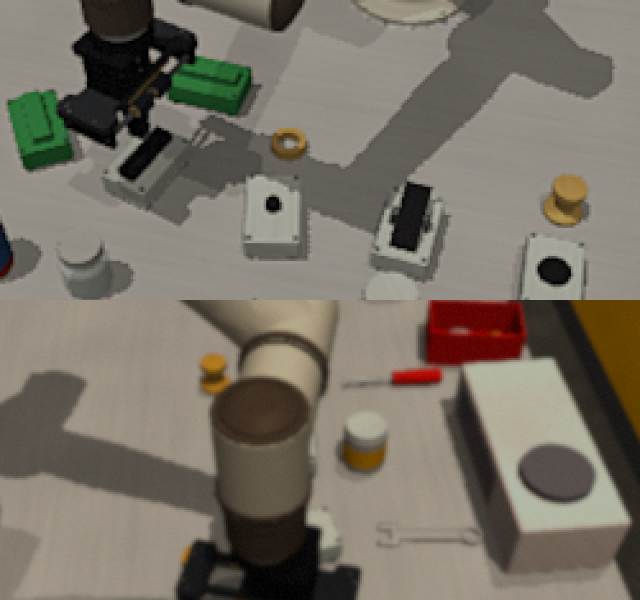

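The scene view shows the fingers over the grey box's black bar at (145,150). The green look-alikes are untouched, and the start button at (553,270) is down. I press the bar.

>>> jog_arm:
  rows:
    - {"dx": 0.001,"dy": -0.001,"dz": -0.01,"roll": 0}
    - {"dx": 0.001,"dy": -0.001,"dz": -0.018,"roll": 0}
    - {"dx": 0.001,"dy": -0.001,"dz": -0.025,"roll": 0}
    - {"dx": 0.001,"dy": -0.001,"dz": -0.029,"roll": 0}
    - {"dx": 0.001,"dy": -0.001,"dz": -0.032,"roll": 0}
    - {"dx": 0.001,"dy": -0.001,"dz": -0.034,"roll": 0}
    - {"dx": 0.001,"dy": -0.001,"dz": -0.036,"roll": 0}
    - {"dx": 0.001,"dy": -0.001,"dz": -0.038,"roll": 0}
    - {"dx": 0.001,"dy": -0.001,"dz": -0.04,"roll": 0}
    - {"dx": 0.001,"dy": -0.001,"dz": -0.041,"roll": 0}

```text
clock: 11.3
eef_pos: [0.491, -0.2748, 0.0658]
ee_rot: [-3.141, 0.0, -1.85]
ft_force: [-1.8, 1.9, 3.1]
grip_width: 0.007
```

>>> jog_arm:
  rows:
    - {"dx": 0,"dy": 0,"dz": -0.001,"roll": 0}
    - {"dx": 0,"dy": 0,"dz": -0.001,"roll": 0}
    - {"dx": 0,"dy": 0,"dz": -0.002,"roll": 0}
    - {"dx": 0,"dy": 0,"dz": -0.002,"roll": 0}
    - {"dx": 0,"dy": 0,"dz": -0.002,"roll": 0}
    - {"dx": 0,"dy": 0,"dz": -0.002,"roll": 0}
    - {"dx": 0,"dy": 0,"dz": -0.002,"roll": 0}
    - {"dx": 0,"dy": 0,"dz": -0.002,"roll": 0}
    - {"dx": 0,"dy": 0,"dz": -0.002,"roll": 0}
    - {"dx": 0,"dy": 0,"dz": -0.002,"roll": 0}

```text
clock: 12.13
eef_pos: [0.4911, -0.2748, 0.0653]
ee_rot: [-3.141, -0.0, -1.849]
ft_force: [-3.9, 5.4, 12.3]
grip_width: 0.009
```

>>> jog_arm:
  rows:
    - {"dx": 0,"dy": 0,"dz": -0.001,"roll": 0}
    - {"dx": 0,"dy": 0,"dz": -0.001,"roll": 0}
    - {"dx": 0,"dy": 0,"dz": -0.001,"roll": 0}
    - {"dx": 0,"dy": 0,"dz": -0.001,"roll": 0}
    - {"dx": 0,"dy": 0,"dz": -0.001,"roll": 0}
    - {"dx": 0,"dy": 0,"dz": -0.001,"roll": 0}
    - {"dx": 0,"dy": 0,"dz": -0.001,"roll": 0}
    - {"dx": 0,"dy": 0,"dz": -0.001,"roll": 0}
    - {"dx": 0,"dy": 0,"dz": -0.001,"roll": 0}
    - {"dx": 0,"dy": 0,"dz": -0.001,"roll": 0}

```text
clock: 12.97
eef_pos: [0.4911, -0.2748, 0.0652]
ee_rot: [-3.141, -0.0, -1.849]
ft_force: [-5.1, 5.7, 18.0]
grip_width: 0.007
```

Run:
```python
from h import *
n="scene"
for k in range(3):
    p,d=ctrl.grab_frame(n); s=ctrl.state(); print(s["clock"],s["eef_pos"],s["ft_force"])
cv2.imwrite("pics/end.png",cv2.resize(p[110:260,140:400],(780,450),interpolation=3))
c=ctrl.calibration(n);R=np.array(c["R"]);t=np.array(c["t"])
for d in (np.load("scene0.npy"),d):
    v,u=np.nonzero(d>0); W=((np.stack([(u-c["cx"])/c["fx"],(v-c["cy"])/c["fy"],np.ones(len(u))])*d[v,u]).T-t)@R
    for nm,x,y,r in [("start",.546,.263,.012),("start pod lid",.585,.263,.01),("rocker+",.548,.080,.008),("rocker-",.484,.084,.008),("bar far end",.524,-.284,.007),("bar pod lid",.495,-.2445,.007)]:
        m=np.hypot(W[:,0]-x,W[:,1]-y)<r; print(nm,m.sum(),np.median(W[m,2]).round(4) if m.any() else None)
```

```text
13.0167 [ 0.49109864 -0.27483191  0.06523435] [-4.94209112  5.56975046 17.50941786]
13.0667 [ 0.49110053 -0.27484357  0.06522492] [-4.93382824  6.63203361 17.89777923]
13.1167 [ 0.49109805 -0.27482548  0.06521456] [-4.34820004  5.6749205  17.57883788]
start 40 0.0511
start pod lid 29 0.0383
rocker+ 23 0.0642
rocker- 50 0.5778
bar far end 9 0.0521
bar pod lid 25 0.0276
start 37 0.0441
start pod lid 26 0.0385
rocker+ 19 0.0524
rocker- 19 0.0667
bar far end 74 0.2668
bar pod lid 85 0.1375
```

View pics/end.png

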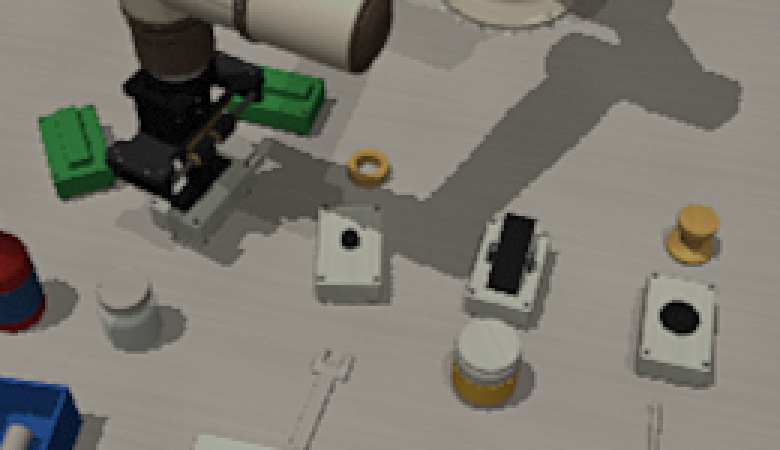

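The rocker at (517,255) is on: its far end is 12 mm lower and its near end is at 67 mm. The start button at (680,317) is 7 mm lower and flush at its stop. The bar is held under the fingers at (205,185) with a steady 18 N, and nothing else has moved.

```bash
python3 -c "
from rig import ctrl
print(ctrl.hand_in())"
```

```text
the job is handed in; nothing more can be done
None
```

The fume extraction is started and the job is handed in at about 13 s, with the closed fingers still holding the bar down. No verdict came back.

I pressed the three controls in the order asked, each until the height stalled and the force climbed:

| Control | Force at the stop | Last check |
|---|---|---|
| Rocker, raised end | about 20 N | depth shows that end about 12 mm lower than at the start, near end up at 67 mm |
| Large round button | about 20 N | depth shows it about 7 mm lower; fingertip at the expected 46 mm stop height |
| Long bar (grey box, not the green look-alikes) | steady 18 N, still held | fingertip at 46 mm, the fully-down height |

- **Bench:** in the last picture, the boxes, the stop button and the bystanders in view looked unmoved.
- **Refused move:** the first move call was refused before anything moved, because its rows lacked "roll".
- **Bar check:** the gripper hid the bar from the cameras. Its "down" state rests on the fingertip height and force, since the depth check there was unusable.

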